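# Align the sighting compass and energise the field coil

## Task

Set the clear sighting compass flat on the grey calibration plate under the copper coil, pushed up against both steel stop pins and turned so that its black sight vane faces squarely toward the red arrow. Once it is set and let go, flip the chrome toggle on the cream test box fully over, away from the robot, to switch the coil on. Do not bump the coil, and leave the two brass wheels, the hex key and the dish where they are.

Things in the scene. Friction and masses are not known exactly. Their poses are not given: they have to be found in the camera images.
- compass: Loose clear round compass, 54 mm diameter, 26 mm tall (sight parts on top reach 38 mm), about 0.11 kg, flat on the desk at any yaw. Origin: centre of its underside; z up. Its +x points to the black two-pronged sight vane on the rim of the top; a low brass lens bracket is on the other side of the rim (-x). Both lie inside the 54 mm circle, so the round side can be gripped anywhere.
- sight (a point): Tip of the compass's black sight vane, 22.5 mm from the compass axis, 38 mm above its underside.
- fixture: Fixed grey plate, 8 mm thick, x -55 to +80, y -80 to +80 mm in its frame; origin at desk height under the nest centre; its -x side is open, roughly toward the middle of the desk (-y). Flat white dial of radius 54 mm round the nest. Two steel stop pins (8 mm diameter, tops 22 mm above the desk) at x +23.0, y +/-20.7 mm: a compass pushed to +x against both has its axis on the nest centre.
- nest (a point): Nest centre on the plate's top (8 mm above the desk): where the compass origin is when it stands on the plate touching both pins. Axes as the fixture's.
- coil: Fixed rectangular copper coil over the plate, origin and axes as the fixture: frame of 14 mm bars, underside 125 mm and top 143 mm above the desk, outside x -10 to +73, y -80 to +80 mm; 12 mm posts at x +66, y +/-73 mm. A gripper pointing straight down at the nest would strike it: lean the tool back to the plate's -x side by 35 to 45 degrees.
- index: The flat red arrow printed on the plate's dial. Origin: the nest centre (8 mm above the desk); its +x axis points from there to the arrow, which lies 33 to 53 mm out, on the open side of the plate. The compass's +x must point the same way.
- testbox: Fixed cream enamel test box, 140 (x) x 110 (y) x 70 mm tall; origin: centre of its underside. A toggle stands on its top: a 70 x 50 x 25 mm grey block centred at x +15 mm; the pivot lies at x +15, y 0, z 92 mm and runs along y. Two small terminals (10 mm diameter, 8 mm tall) stand at x -45, y +/-35 mm.
- toggle (a joint): Chrome toggle angle in rad: 0 = off, leaning 0.5 rad to the box's -x (robot) side; 1 = on, leaning 0.5 rad to its +x side. It stays where it is left; a few newtons at the ball move it.
- toggle_tip (a point): Centre of the chrome ball (26 mm diameter) at the toggle's end, 50 mm from the pivot.
- wheel_a: Loose brass adjustment wheel, 40 mm diameter, 16 mm tall, close beside the compass. Origin: centre of underside. Leave alone.
- wheel_b: Another such brass wheel. Leave alone.
- hexkey: Loose black L-shaped hex key, 6 mm thick, lying flat: long leg from x -35 to +35 mm at y -8 mm, short leg at x +35 from y -8 to +18 mm. Leave alone.
- dish: Loose white porcelain dish, 76 mm across, 20 mm tall. Origin: centre of underside. Leave alone.

How it is judged:
By the outcome, as a careful person would: the job done as asked, in the order asked, and still so for the second after the job is handed in, with the robot touching nothing.
It also fails if it takes over 67 s, if anything falls off the work surface, if the arm or the gripper's body presses on something with over 40 N, if the wrist force passes 120 N, or if a joint passes its speed limit or range.

## Robot

A 7-joint arm with a two-finger parallel gripper is mounted at the origin on the work surface. World frame = base frame: x ahead of the robot, y to its left, z up, the work surface at z = 0. Lengths are in m, angles in degrees, forces in N, time in s.
With the tool pointing down it reaches from about 0.35 to 0.775 m from the base axis. Payload 3.1 kg.
Tool frame: the origin (TCP) lies on the centre line of the jaws, within the pads' length; the fingertips stand 17 mm ahead of it and the grasp point (between the pads) lies 2 mm behind it (robot.tip_reach is the distance from the TCP to the fingertips, in m); z points along the fingers, y is the line along which they close (so a half turn about z gives the same grasp; the last joint's range is limited). The gripper opens to 85 mm and grips with 20 to 120 N. Pads are 22 mm wide; open, the fingers measure 114 mm over their backs; the gripper's body (76 mm by 85 mm) begins 54 mm behind the grasp point. The pads swing forward as they close: fully open they stand 13 mm farther back than shut.
Start: joints at [72.554, 17.813, 0.802, 86.603, -0.252, 75.585, -1.558], TCP at [0.143, -0.531, 0.248] pointing down, gripper open.
Joint ranges: [-154.91, 154.91], [-16.99, 109.72], [-72.82, 74.43], [7.12, 147.25], [-82.49, 262.49], [11.32, 116.49], [-174.64, 174.64]. Speed limits (degrees/s): [159.86, 159.86, 180, 180, 180, 180, 180].

## Interface

Orientations are given as [roll, pitch, yaw] about the fixed x, y, z axes, in that order (R = Rz(yaw) Ry(pitch) Rx(roll)).
In Python, from station import robot, fingers, vision, workorder, recognise gives the robot as it stands. Calls block until the motion is done:
- robot.move_to(position, orientation): joint-space move of the TCP to a pose.
- robot.line_to(position, orientation=None, velocity=0.15, f_stop=None): straight line of the TCP; orientation=None keeps the orientation; velocity is the mean speed in m/s. With f_stop (N) it stops when the force on the tool has changed by that much, and returns True; else False.
- robot.move_j(angles): joint-space move.
- fingers.gripper_to(opening, force=None): opening from 0.0 (shut) to 1.0 (fully open); force is the grip in N (None keeps the last); returns when the fingers have stopped.
- robot.pause(seconds).
- robot.inverse_kinematics(position, orientation): joint angles nearest the present ones, or None.
- vision.grab_frame(name): name is "side" or "top" or "wrist"; returns the picture (420x560x3 uint8, red, green, blue); there is no depth.
- vision.calibration(name): a dict with "mtx" (3x3 intrinsics, pixels), "extrinsics" (4x4, takes a point from world to camera coordinates); the wrist camera has in their place "T_tool_cam" (4x4, takes a point from camera to tool coordinates, whose origin is the TCP and whose axes are the flange's). Camera axes: x right, y up, looking along -z (the intrinsics and any distortion apply to the point x, -y, -z); pixel columns grow to the right and rows downward; lengths in m; the calibration is good to about 2 mm. The wrist camera is an equidistant fisheye: a pixel r from the principal point sees the ray r / f radians off the axis. A picture is of the moment at which its call begins: read the wrist's pose just before it. calibration takes no time and is no camera call.
A pose or a line that the arm cannot do raises robot.PlanningError and nothing moves.
- workorder.close_job(): hands the job in; it is judged then, once.
Trained networks look in the newest picture that a camera, given by its name, has taken for a name from the list of things; names that differ only in an ending like _2 or _b are one class to them, and where a whole thing is asked for, a point or a joint stands for the part that bears it (a point fixed in the world has none). Each returns a list of dicts, best first, with "p" (0 to 1); they miss things now and then, are a little off and sometimes report something else, mostly with a low value. They report only what shows in the picture. A call takes as long as a camera call.
- recognise(label, camera): "rect" ([centre column, centre row, width, height] in pixels, round what is visible of it).
Readings, each from a call of its own:
- robot.current_time_s(): time.
- robot.current_joint_positions(): joint angles.
- robot.current_dq(): joint speeds.
- robot.current_joint_torque(): joint torques, N m.
- robot.current_tool_pos(): TCP position.
- robot.current_eef_rot(): TCP orientation.
- robot.current_contact_force(): force on the tool from outside, world axes, zero at the start.
- robot.current_torque(): the same for the moment, N m.
- robot.current_finger_gap(): opening from 0.0 (shut) to 1.0 (fully open).
- robot.current_gripper_force(): force on a finger pad.
Only numpy, scipy, OpenCV 4.12 (cv2) and the standard library are available. Lean on these libraries where they do the work, as an engineer would, in place of code of your own. Each camera call takes 0.05 s, during which the arm holds its last target. There are 200 camera calls.

## Working session

There is one attempt and no reset: what is moved stays moved. The work goes in short steps, each a Python script; the robot and the scene stay as the last script left them, time stands still between calls to the robot, and variables do not carry over. Pictures are saved under pics/ and viewed, at most 10 in all, crops included, and the job is handed in when it is done.

```bash
ls; mkdir -p pics; cat > h.py <<'E'
import numpy as np, cv2
from station import robot, fingers, vision, workorder, recognise
from scipy.spatial.transform import Rotation as Ro
def R(rpy): return Ro.from_euler('xyz',rpy,degrees=True).as_matrix()
def snap(cam,fn=None):
    pose=None
    if cam=='wrist': pose=(np.array(robot.current_tool_pos()),R(robot.current_eef_rot()))
    im=np.array(vision.grab_frame(cam))
    if fn: cv2.imwrite('pics/'+fn,im[:,:,::-1])
    return im,pose
def ray(cam,uv,pose=None):
    c=vision.calibration(cam);K=np.array(c['mtx']);u=(uv[0]-K[0,2])/K[0,0];v=(uv[1]-K[1,2])/K[1,1]
    if cam=='wrist':
        r=np.hypot(u,v);s=np.sin(r)/r if r>1e-9 else 1
        d=np.array([u*s,-v*s,-np.cos(r)]);T=np.array(c['T_tool_cam'])
        return pose[0]+pose[1]@T[:3,3],pose[1]@T[:3,:3]@d
    E=np.array(c['extrinsics'])
    if 'dist' in c: u,v=cv2.undistortPoints(np.array([[uv]],float),K,np.array(c['dist']))[0,0]
    d=np.array([u,-v,-1.]);d/=np.linalg.norm(d)
    return -E[:3,:3].T@E[:3,3],E[:3,:3].T@d
def atz(cam,uv,z,pose=None):
    o,d=ray(cam,uv,pose);return o+d*(z-o[2])/d[2]
def proj(cam,P,pose=None):
    c=vision.calibration(cam);K=np.array(c['mtx'])
    if cam=='wrist':
        T=np.array(c['T_tool_cam']);p=T[:3,:3].T@(pose[1].T@(np.array(P)-pose[0])-T[:3,3])
        q=np.array([p[0],-p[1],-p[2]]);h=np.hypot(q[0],q[1]);th=np.arctan2(h,q[2]);u,v=q[:2]/max(h,1e-9)*th
    else:
        E=np.array(c['extrinsics']);p=E[:3,:3]@np.array(P)+E[:3,3];u,v=p[0]/-p[2],-p[1]/-p[2]
    return np.array([K[0,0]*u+K[0,2],K[1,1]*v+K[1,2]])
def tri(rays):
    A=np.zeros((3,3));b=np.zeros(3)
    for o,d in rays:
        M=np.eye(3)-np.outer(d,d);A+=M;b+=M@o
    x=np.linalg.solve(A,b);return x,[np.linalg.norm(np.cross(x-o,d)) for o,d in rays]
E
python3 - <<'E'
from h import *
for c in('top','side','wrist'):
    print(c,{k:np.round(v,3).tolist() for k,v in vision.calibration(c).items()})
ims=[snap(c,c+'0.png')[0] for c in('top','side','wrist')]
for c in('top','side','wrist'):
    for l in('compass','sight','fixture','coil','index','testbox','toggle','toggle_tip','wheel_a','hexkey','dish'):
        try: print(c,l,[(np.round(r['rect'],1).tolist(),round(r['p'],2)) for r in recognise(l,c)[:3]])
        except Exception as e: print(c,l,e)
print(robot.current_time_s())
E
```

```text
pics
top {'mtx': [[487.34, 0.0, 279.914], [0.0, 487.34, 209.785], [0.0, 0.0, 1.0]], 'extrinsics': [[-0.027, -1.0, -0.012, -0.005], [0.992, -0.028, 0.119, -0.534], [-0.12, -0.009, 0.993, -0.94], [0.0, 0.0, 0.0, 1.0]]}
side {'mtx': [[384.645, 0.0, 279.349], [0.0, 384.645, 205.751], [0.0, 0.0, 1.0]], 'extrinsics': [[0.907, -0.421, -0.01, -0.493], [0.222, 0.458, 0.861, -0.206], [-0.358, -0.783, 0.509, -0.769], [0.0, 0.0, 0.0, 1.0]]}
wrist {'mtx': [[325.192, 0.0, 270.182], [0.0, 325.192, 205.514], [0.0, 0.0, 1.0]], 'T_tool_cam': [[-0.0, 0.945, 0.327, 0.085], [1.0, 0.0, 0.001, 0.002], [0.001, 0.327, -0.945, -0.125], [0.0, 0.0, 0.0, 1.0]]}
top compass [([298.1, 218.2, 28.7, 23.8], 0.85)]
top sight [([300.8, 217.6, 25.6, 35.1], 0.93)]
top fixture [([141.5, 175.0, 104.4, 106.4], 0.66)]
top coil [([123.4, 166.8, 73.5, 97.6], 0.73), ([172.5, 199.4, 8.6, 6.1], 0.5)]
top index [([172.9, 198.3, 6.1, 4.8], 0.5)]
top testbox [([422.0, 196.7, 81.7, 81.3], 0.65)]
top toggle [([434.9, 193.2, 17.5, 14.5], 0.72)]
top toggle_tip [([435.5, 192.2, 21.0, 17.7], 0.48)]
top wheel_a [([404.0, 276.8, 17.0, 21.1], 0.59), ([272.3, 235.0, 16.8, 24.8], 0.53)]
top hexkey [([284.5, 149.4, 17.7, 31.9], 0.51), ([435.5, 193.2, 18.3, 18.8], 0.26)]
top dish [([189.3, 306.1, 38.5, 39.6], 0.55)]
side compass [([282.3, 253.8, 25.8, 24.3], 0.92)]
side sight []
side fixture [([262.9, 173.0, 60.5, 66.6], 0.93)]
side coil [([263.0, 160.4, 56.0, 43.9], 0.85)]
side index []
side testbox [([354.8, 309.8, 93.6, 94.6], 0.78)]
side toggle [([354.6, 268.6, 16.4, 28.3], 0.47)]
side toggle_tip [([353.8, 269.0, 17.5, 16.7], 0.74)]
side wheel_a [([268.1, 335.2, 25.3, 23.3], 0.7), ([259.1, 243.7, 17.5, 14.2], 0.58)]
side hexkey []
side dish [([186.7, 222.8, 22.7, 14.7], 0.64)]
wrist compass []
wrist sight []
wrist fixture []
wrist coil []
wrist index []
wrist testbox []
wrist toggle []
wrist toggle_tip []
wrist wheel_a []
wrist hexkey []
wrist dish []
1.8
```

```bash
python3 - <<'E'
from h import *
t=cv2.imread('pics/top0.png');s=cv2.imread('pics/side0.png')
cv2.imwrite('pics/a.png',cv2.resize(t[110:330,70:490],(800,419),interpolation=cv2.INTER_CUBIC))
cv2.imwrite('pics/b.png',cv2.resize(s[100:370,140:480],(755,600),interpolation=cv2.INTER_CUBIC))
P={'top':{'compass':(298.1,218.2),'tip':(435.2,192.7),'wheel':(272.3,235),'box':(422,196.7),'fix':(141.5,175)},'side':{'compass':(282.3,253.8),'tip':(353.8,269),'wheel':(259.1,243.7),'box':(354.8,309.8),'fix':(262.9,173)}}
for k in P['top']:
    x,e=tri([ray(c,P[c][k]) for c in P]);print(k,x.round(4),np.round(e,4))
print('index',atz('top',(172.7,198.5),.008), 'fixture', atz('top',(141.5,175),.008),'wheelb',atz('top',(404,276.8),.008),'hex',atz('top',(284.5,149.4),.003),'dish',atz('top',(189.3,306.1),.01))
E
```

```text
compass [ 0.5216 -0.057   0.0024] [0.0026 0.0026]
tip [ 0.546  -0.2997  0.1307] [0.001 0.001]
wheel [ 0.4867 -0.0028  0.0074] [0.0008 0.0008]
box [ 0.5541 -0.304   0.0335] [0.0022 0.0022]
fix [0.6056 0.2483 0.0644] [0.0006 0.0006]
index [0.56655042 0.2001958  0.008     ] fixture [0.61751544 0.26485987 0.008     ] wheelb [ 0.39471934 -0.26430811  0.008     ] hex [ 0.66402222 -0.03230104  0.003     ] dish [0.34826077 0.16662407 0.01      ]
```

View pics/a.png

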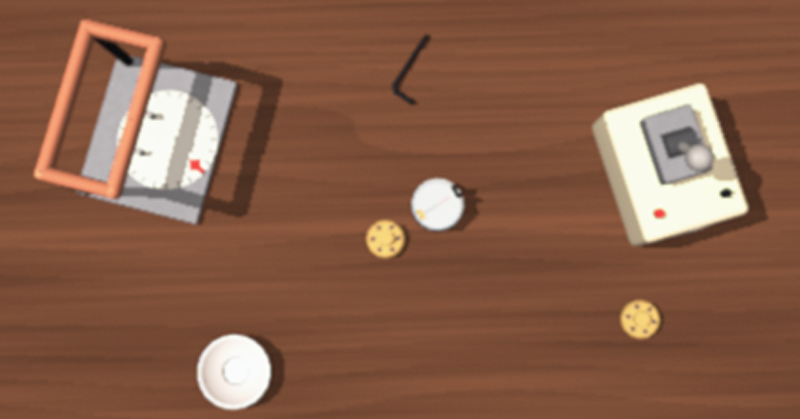

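View pics/b.png

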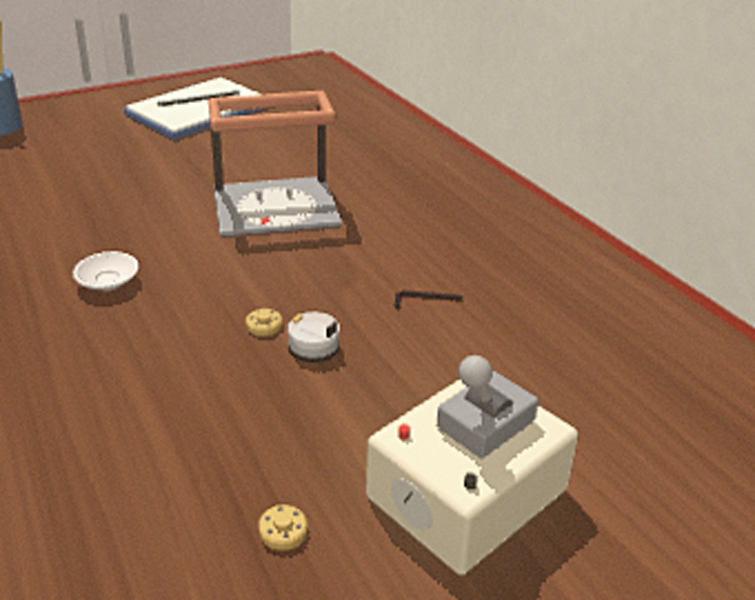

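```bash
cat >> h.py <<'E'
def ori(az,lean,flip=0):
    """tool z leans toward azimuth az by lean deg from straight down; flip 0: tool x points down/back, 1: up/forward"""
    a,l=np.radians([az,lean]);z=np.array([np.cos(a)*np.sin(l),np.sin(a)*np.sin(l),-np.cos(l)])
    x=np.array([-np.cos(a)*np.cos(l),-np.sin(a)*np.cos(l),-np.sin(l)])*(-1 if flip else 1)
    M=np.c_[x,np.cross(z,x),z];return Ro.from_matrix(M).as_euler('xyz',degrees=True).tolist()
E
python3 - <<'E'
from h import *
print(robot.current_eef_rot(),robot.tip_reach)
def t(p,o):
    q=robot.inverse_kinematics(p,o);return None if q is None else np.round(q).astype(int).tolist()
for f in(0,1):
    for az in(55,65,75,85,95): print('place',f,az,[t([.60,.255,.03+d],ori(az,40,f)) for d in(0,.1)])
    for az in(135,145,155,165,175): print('grasp',f,az,[t([.522,-.055,.02+d],ori(az,40,f)) for d in(0,.1)])
    for az in(0,45,90,135,180): print('down',f,az,t([.5,-.05,.2],ori(az,0,f)))
E
```

```text
[1.79997959e+02 1.89947650e-03 1.50613434e+01] 0.017
place 0 55 [[9, 35, -26, 114, -73, 14, -154], [35, 37, -62, 111, 19, 18, 117]]
place 0 65 [[8, 37, -21, 110, -60, 24, -158], [4, 26, -16, 107, -50, 35, -174]]
place 0 75 [[8, 39, -19, 104, -51, 34, -159], [6, 29, -16, 101, -45, 43, -170]]
place 0 85 [[8, 42, -18, 98, -43, 43, -158], [7, 33, -17, 95, -40, 51, -166]]
place 0 95 [[8, 45, -18, 91, -36, 51, -156], [7, 37, -18, 88, -35, 60, -163]]
grasp 0 135 [[22, 53, -10, 74, -12, 89, -118], [22, 47, -10, 71, -13, 97, -120]]
grasp 0 145 [[20, 55, -12, 70, -6, 92, -114], [20, 49, -12, 67, -8, 101, -116]]
grasp 0 155 [[18, 57, -14, 67, -1, 95, -109], [18, 50, -15, 65, -2, 104, -111]]
grasp 0 165 [[16, 58, -16, 66, 5, 97, -104], [16, 51, -17, 63, 4, 106, -105]]
grasp 0 175 [[14, 58, -18, 65, 11, 99, -99], [14, 52, -20, 62, 10, 108, -100]]
down 0 0 [39, 20, -45, 97, 15, 69, 81]
down 0 45 [50, 25, -62, 97, 23, 72, 118]
down 0 90 [-45, 24, 65, 100, -22, 71, -154]
down 0 135 [27, 16, -28, 98, 8, 68, -139]
down 0 180 [30, 17, -33, 97, 10, 68, -95]
place 1 55 [[12, 36, -29, 114, -69, 12, 23], [
[... 218 characters left out ...]
 -17, 36, 3], [26, 40, -45, 94, -16, 45, -4]]
place 1 95 [[20, 50, -38, 91, -16, 46, 10], [22, 43, -43, 88, -15, 54, 3]]
grasp 1 135 [[35, 58, -35, 73, 5, 88, 49], [35, 51, -36, 70, 2, 97, 47]]
grasp 1 145 [[31, 60, -36, 69, 9, 93, 54], [32, 53, -37, 67, 6, 101, 53]]
grasp 1 155 [[28, 61, -36, 67, 14, 97, 59], [29, 55, -38, 64, 11, 105, 58]]
grasp 1 165 [[25, 62, -37, 65, 19, 100, 65], [26, 56, -39, 62, 16, 109, 64]]
grasp 1 175 [[23, 63, -39, 65, 24, 102, 71], [23, 56, -41, 62, 22, 111, 71]]
down 1 0 [30, 17, -33, 97, 10, 68, -95]
down 1 45 [34, 18, -37, 97, 12, 69, -52]
down 1 90 [36, 19, -40, 97, 13, 69, -8]
down 1 135 [38, 19, -43, 97, 14, 69, 36]
down 1 180 [39, 20, -45, 97, 15, 69, 81]
```

```bash
python3 - <<'E'
from h import *
import pickle
p=robot.current_tool_pos();robot.line_to([p[0],p[1],.33],velocity=.25)
def z(o): return R(o)[:,2]
V=[('c1',np.array([.52,-.055,.02]),ori(155,0),.17),('c2',np.array([.52,-.055,.02]),ori(155,40),.15),
   ('f1',np.array([.60,.255,.02]),ori(75,40),.2),('f2',np.array([.58,.2,.03]),ori(75,15),.25)]
out={}
for n,P,o,b in V:
    pos=P-b*z(o);robot.move_to(pos.tolist(),o);robot.pause(.2)
    im,pose=snap('wrist',n+'.png');out[n]=pose
    for l in(('compass','sight','wheel_a') if n[0]=='c' else('fixture','index','coil')):
        for r in recognise(l,'wrist')[:2]: print(n,l,np.round(r['rect'],1).tolist(),round(r['p'],2),atz('wrist',r['rect'][:2],{'compass':.016,'sight':.032,'wheel_a':.008,'fixture':.008,'index':.008,'coil':.134}[l],pose).round(4))
pickle.dump(out,open('poses.pkl','wb'));print(robot.current_time_s())
m=[cv2.imread(f'pics/{n}.png') for n in out]
cv2.imwrite('pics/m.png',cv2.resize(np.vstack([np.hstack(m[:2]),np.hstack(m[2:])]),(800,600),interpolation=cv2.INTER_AREA))
E
```

```text
c1 compass [275.2, 183.9, 53.6, 57.9] 0.7 [ 0.5218 -0.0624  0.016 ]
c1 sight [275.2, 185.1, 58.2, 62.1] 0.82 [ 0.5248 -0.0636  0.032 ]
c1 wheel_a [481.0, 205.9, 33.0, 31.7] 0.77 [ 0.3967 -0.2704  0.008 ]
c1 wheel_a [238.4, 234.2, 37.2, 38.4] 0.75 [ 0.487  -0.0045  0.008 ]Traceback (most recent call last):
  File "<stdin>", line 9, in <module>
station.PlanningError: the arm cannot take that pose within its joint ranges
```

```bash
python3 - <<'E'
from h import *
import pickle
def z(o): return R(o)[:,2]
V=[('c1',np.array([.52,-.055,.02]),ori(155,0),.17),('c2',np.array([.52,-.055,.02]),ori(155,20),.13),
   ('f1',np.array([.60,.255,.02]),ori(75,40),.2),('f2',np.array([.58,.2,.03]),ori(75,15),.25)]
out={}
for n,P,o,b in V:
    pos=P-b*z(o)
    if n!='c1':
        try: robot.move_to(pos.tolist(),o)
        except robot.PlanningError as e: print(n,e); continue
        robot.pause(.2)
    im,pose=snap('wrist',n+'.png');out[n]=pose
    if n!='c1':
      for l in(('compass','sight','wheel_a') if n[0]=='c' else('fixture','index','coil')):
        for r in recognise(l,'wrist')[:2]: print(n,l,np.round(r['rect'],1).tolist(),round(r['p'],2),atz('wrist',r['rect'][:2],{'compass':.016,'sight':.032,'wheel_a':.008,'fixture':.008,'index':.008,'coil':.134}[l],pose).round(4))
pickle.dump(out,open('poses.pkl','wb'));print(robot.current_time_s())
m=[cv2.imread(f'pics/{n}.png') for n in out]
if len(m)<4:m.append(m[0])
cv2.imwrite('pics/m.png',cv2.resize(np.vstack([np.hstack(m[:2]),np.hstack(m[2:])]),(800,600),interpolation=cv2.INTER_AREA))
E
```

```text
c2 compass [278.1, 190.1, 65.8, 66.3] 0.59 [ 0.5253 -0.0639  0.016 ]
c2 sight [276.6, 193.7, 64.2, 66.8] 0.94 [ 0.5334 -0.066   0.032 ]
c2 wheel_a [497.9, 210.3, 33.4, 29.2] 0.87 [ 0.3977 -0.2697  0.008 ]
c2 wheel_a [238.2, 232.3, 40.8, 37.2] 0.59 [ 0.4902 -0.0065  0.008 ]
f1 fixture [267.0, 209.7, 190.3, 205.2] 0.98 [0.6277 0.332  0.008 ]
f1 index [287.0, 129.8, 15.7, 10.9] 0.65 [0.5718 0.1977 0.008 ]
f1 coil [266.0, 246.5, 190.7, 123.6] 0.56 [0.5815 0.166  0.134 ]
f2 fixture [258.5, 222.2, 162.7, 167.5] 0.62 [0.6218 0.2864 0.008 ]
f2 index [278.3, 156.5, 10.8, 11.8] 0.43 [0.5701 0.1956 0.008 ]
f2 coil [260.4, 259.5, 167.7, 85.6] 0.59 [0.6028 0.2413 0.134 ]
11.9583
```

View pics/m.png

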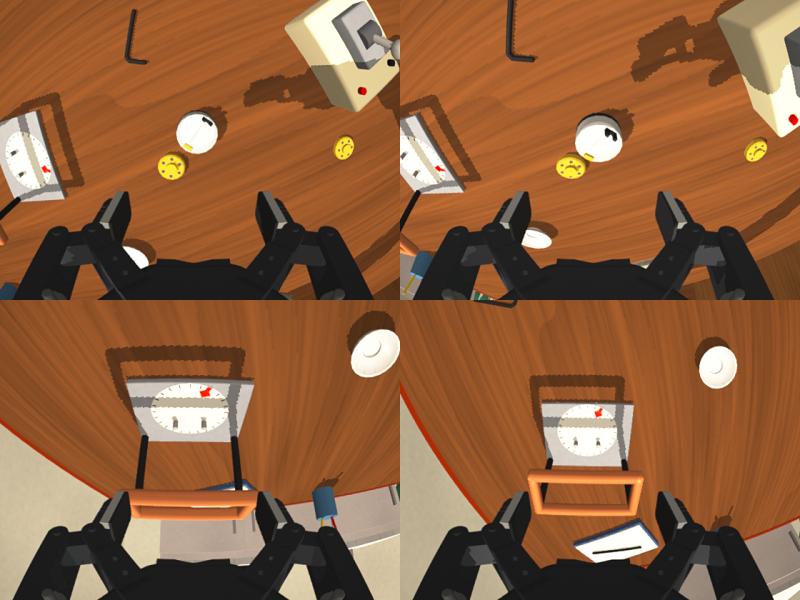

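```bash
python3 - <<'E'
import cv2,numpy as np
def c(n,x,y,w,h,s): return cv2.resize(cv2.imread(f'pics/{n}.png')[y:y+h,x:x+w],None,fx=s,fy=s,interpolation=cv2.INTER_CUBIC)
cv2.imwrite('pics/f1c.png',c('f1',170,90,195,135,4))
a=c('c1',230,140,100,100,4);b=c('c2',230,140,100,100,4)
cv2.imwrite('pics/cc.png',np.hstack([a,b]))
cv2.imwrite('pics/f2c.png',c('f2',190,130,150,125,4.8))
E
```

```text
(no output)
```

View pics/f1c.png

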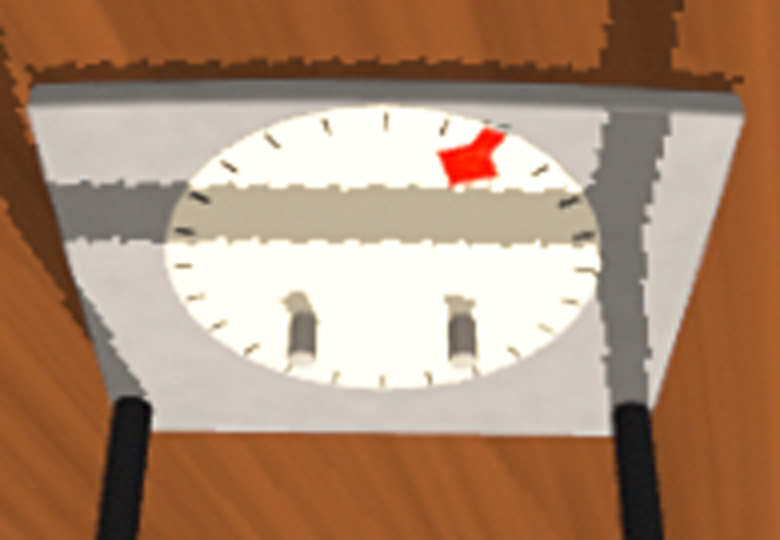

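View pics/cc.png

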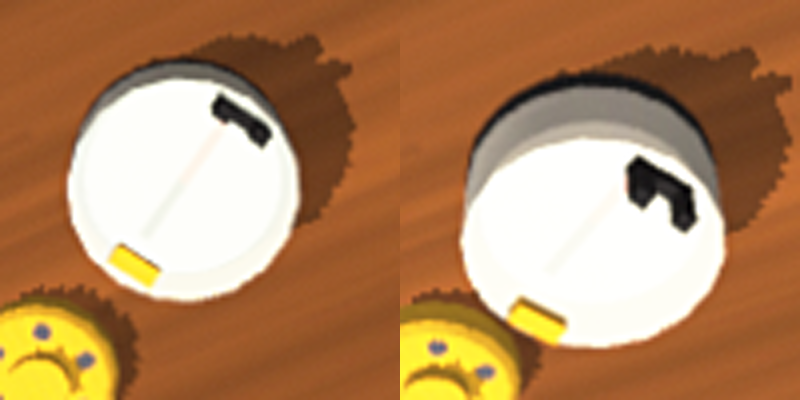

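View pics/f2c.png

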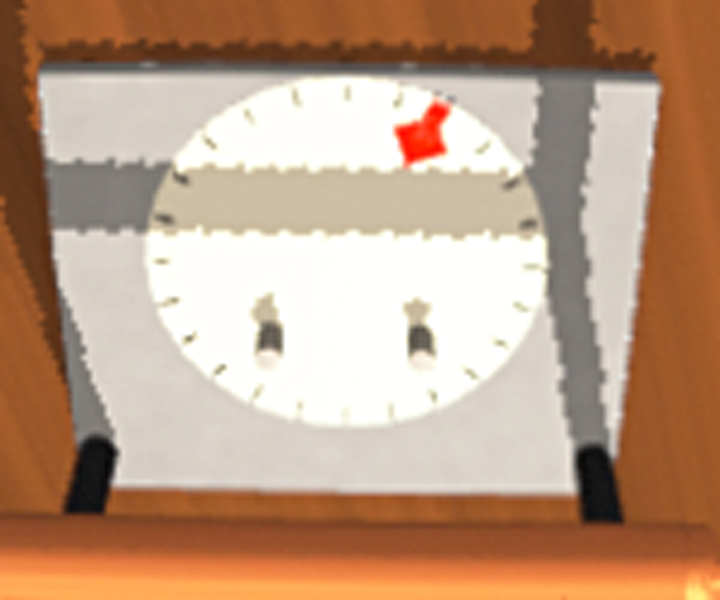

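```bash
cat > fit.py <<'E'
from h import *
import pickle
from scipy.optimize import least_squares
ps=pickle.load(open('poses.pkl','rb'))
def full(n,p):
    s,x0,y0={'f1':(4,170,90),'f2':(4.8,190,130),'c1':(4,230,140),'c2':(4,230,140)}[n]
    return ((p[0]+.5)/s-.5+x0,(p[1]+.5)/s-.5+y0)
F={'f1':dict(pts=[((32,102),(-55,-80,8)),((742,118),(-55,80,8)),((301,358),(23,-20.7,22)),((461,359),(23,20.7,22))],dial=[(165,248),(601,248),(383,106),(383,388)],back=[(150,431),(612,435)]),
 'f2':dict(pts=[((41,75),(-55,-80,8)),((659,85),(-55,80,8)),((269,362),(23,-20.7,22)),((420,362),(23,20.7,22))],dial=[(147,255),(547,262),(348,76),(348,427)],back=[(115,488),(580,494)])}
def res(p,views):
    x,y,yaw,dz=p;c,s=np.cos(yaw),np.sin(yaw);r=[]
    loc=lambda n,uv,z:(lambda d:np.array([c*d[0]+s*d[1],-s*d[0]+c*d[1]]))((atz('wrist',full(n,uv),z+dz,ps[n])-[x,y,0])[:2])
    for n in views:
        for uv,q in F[n]['pts']: r+=list((loc(n,uv,q[2]/1e3)*1e3-q[:2]))
        for uv in F[n]['dial']: r.append(np.linalg.norm(loc(n,uv,.008))*1e3-54)
        for uv in F[n]['back']: r.append(loc(n,uv,.008)[0]*1e3-80)
    return np.array(r)
def rc(p,n,z,C): return [np.linalg.norm((atz('wrist',full(n,u),z+p[2],ps[n])-[p[0],p[1],0])[:2])*1e3-27 for u in C]
if __name__=='__main__':
    for v in(['f1'],['f2'],['f1','f2']):
        for z in(0,1):
            f=least_squares(lambda p:res(np.r_[p[:3],p[3]*z],v),[.6,.255,1.3,0]);p=f.x;print(v,p[:2].round(4),np.degrees(p[2]).round(2),'dz',round(p[3]*z,4),f.fun.round(1))
        nest=p[:2]
        for n in v:
            im=cv2.imread(f'pics/{n}.png').astype(int);m=(im[...,2]>180)&(im[...,1]<70)&(im[...,0]<70);m[:90]=0;m[190:]=0;m[:,:220]=0;m[:,340:]=0
            ys,xs=np.nonzero(m);q=atz('wrist',(xs.mean(),ys.mean()),.008,ps[n])[:2]
            print(n,'arrow',len(xs),q.round(4),'r',np.linalg.norm(q-nest).round(4),'yaw',np.degrees(np.arctan2(*(q-nest)[::-1])).round(2))
    C={'c1':[(68,190),(300,187),(187,76),(188,301)],'c2':[(60,235),(326,240),(190,348)]}
    B={'c1':[],'c2':[]}
    for v in(['c1'],['c2'],['c1','c2']):
      for zf in(0,1):
        f=least_squares(lambda p:sum([rc(np.r_[p[:2],p[2]*zf],n,.026,C[n]) for n in v],[]),[.52,-.06,0]);print(v,f.x.round(4),f.fun.round(1))
    for n,a,b,l in(('c1',(243,115),(243,131),(135,265)),('c2',(263,175),(262,216),(137,320))):
        A,Bp,L=[atz('wrist',full(n,u),z,ps[n])[:2] for u,z in((a,.027),(b,.038),(l,.028))]
        print(n,'vane base',A.round(4),'tip',Bp.round(4),'lens',L.round(4),[np.degrees(np.arctan2(*(Q-L)[::-1])).round(1) for Q in(A,Bp)])
    print('wheel dz check')
E
python3 fit.py
```

```text
['f1'] [0.6003 0.2273] 73.49 dz 0.0 [-0.1  2.1  1.  -1.5 -1.   0.2 -1.6 -0.5  0.1 -0.2 -0.9  1.8  0.3 -1.3]
['f1'] [0.6011 0.23  ] 73.49 dz -0.0022 [-0.9  1.2  0.2 -0.7 -0.7 -0.1 -1.4 -0.2  0.7  0.4 -0.2  2.2  1.  -0.6]
f1 arrow 111 [0.5711 0.197 ] r 0.0446 yaw -132.2
['f2'] [0.6005 0.2285] 73.89 dz 0.0 [ 0.4  1.3  0.6 -0.8  0.4  0.1 -0.4 -0.5  0.1  0.   0.6  1.1 -0.5 -1.1]
['f2'] [0.6009 0.2298] 73.89 dz -0.0022 [-0.1  0.9  0.2 -0.4  0.5 -0.  -0.3 -0.4  0.4  0.3  1.   1.4 -0.1 -0.7]
f2 arrow 59 [0.5714 0.1974] r 0.0438 yaw -132.28Traceback (most recent call last):
  File "fit.py", line 22, in <module>
    f=least_squares(lambda p:res(np.r_[p[:3],p[3]*z],v),[.6,.255,1.3,0]);p=f.x;print(v,p[:2].round(4),np.degrees(p[2]).round(2),'dz',round(p[3]*z,4),f.fun.round(1))
    return func(*args, **kwargs)
    result = trf(vector_fun.fun, vector_fun.jac, x0, f0, J0, lb, ub, ftol, xtol,
                 gtol, max_nfev, x_scale, loss_function, tr_solver,
                 tr_options.copy(), verbose, callback=callback_wrapped)
    return trf_no_bounds(
        fun, jac, x0, f0, J0, ftol, xtol, gto
[... 1441 characters left out ...]
or uv in F[n]['dial']: r.append(np.linalg.norm(loc(n,uv,.008))*1e3-54)
                                                    ~~~^^^^^^^^^^^
  File "fit.py", line 12, in <lambda>
    loc=lambda n,uv,z:(lambda d:np.array([c*d[0]+s*d[1],-s*d[0]+c*d[1]]))((atz('wrist',full(n,uv),z+dz,ps[n])-[x,y,0])[:2])
                                                                           ~~~^^^^^^^^^^^^^^^^^^^^^^^^^^^^^^^
  File "h.py", line 22, in atz
    o,d=ray(cam,uv,pose);return o+d*(z-o[2])/d[2]
        ~~~^^^^^^^^^^^^^
  File "h.py", line 12, in ray
    c=vision.calibration(cam);K=np.array(c['mtx']);u=(uv[0]-K[0,2])/K[0,0];v=(uv[1]-K[1,2])/K[1,1]
ValueError: time passes only in moves, steps and waits
```

```bash
sed -i 's/^def R(rpy)/from functools import lru_cache\nvision_cal=lru_cache(None)(lambda n: vision.calibration(n))\ndef R(rpy)/; s/c=vision.calibration(cam)/c=vision_cal(cam)/' h.py
python3 fit.py | tail -22
python3 - <<'E'
from h import *
t=cv2.imread('pics/top0.png').astype(int)
m=(t[...,2]>150)&(t[...,1]<80)&(t[...,0]<80);m[:,:155]=0;m[:,190:]=0;m[:180]=0;m[215:]=0
ys,xs=np.nonzero(m);print('top arrow',len(xs),atz('top',(xs.mean(),ys.mean()),.008))
for n,u,z in(('vane',(458,190),.034),('lens',(420,214),.028),('compass',(438,205),.026),('corner-55,80',(198,223),.008),('corner-55,-80',(237,82),.008),('pin',(156,117),.016),('pin',(145,153),.016)):
    print(n,atz('top',((u[0]+.5)/1.905-.5+70,(u[1]+.5)/1.905-.5+110),z).round(4))
E
```

```text
['f1'] [0.6003 0.2273] 73.49 dz 0.0 [-0.1  2.1  1.  -1.5 -1.   0.2 -1.6 -0.5  0.1 -0.2 -0.9  1.8  0.3 -1.3]
['f1'] [0.6011 0.23  ] 73.49 dz -0.0022 [-0.9  1.2  0.2 -0.7 -0.7 -0.1 -1.4 -0.2  0.7  0.4 -0.2  2.2  1.  -0.6]
f1 arrow 111 [0.5711 0.197 ] r 0.0446 yaw -132.2
['f2'] [0.6005 0.2285] 73.89 dz 0.0 [ 0.4  1.3  0.6 -0.8  0.4  0.1 -0.4 -0.5  0.1  0.   0.6  1.1 -0.5 -1.1]
['f2'] [0.6009 0.2298] 73.89 dz -0.0022 [-0.1  0.9  0.2 -0.4  0.5 -0.  -0.3 -0.4  0.4  0.3  1.   1.4 -0.1 -0.7]
f2 arrow 59 [0.5714 0.1974] r 0.0438 yaw -132.28
['f1', 'f2'] [0.6004 0.2279] 73.69 dz 0.0 [-1.   2.2  0.7 -1.5 -1.6 -0.  -2.1 -0.6  0.2 -0.2 -0.3  1.2 -0.5 -1.6
  1.2  1.2  0.9 -0.9  1.   0.3  0.1 -0.4 -0.   0.1 -0.   1.7  0.3 -0.8]
['f1', 'f2'] [0.6009 0.2297] 73.69 dz -0.0019 [-1.   1.5  0.7 -0.7 -0.8 -0.2 -1.2 -0.4  0.7  0.2 -0.3  2.2  0.7 -0.3
  0.2  0.8 -0.1 -0.5  0.5  0.2 -0.4 -0.3  0.3  0.4  1.   1.3  0.1 -1.1]
f1 arrow 111 [0.5711 0.197 ] r 0.0443 yaw -132.31
f2 arrow 59 [0.5714 0.1974] r 0.0437 yaw -132.41
['c1'] [ 0.521  -0.0596  0.    ] [-0.1 -0.1  0.2  0.2]
['c1'] [ 5.211e-01 -5.960e-02  3.000e-04] [-0.1 -0.1  0.1  0.1]
['c2'] [ 0.521  -0.0593  0.    ] [0.1 0.1 0. ]
['c2'] [ 0.5219 -0.0597  0.001 ] [-0. -0. -0.]
['c1', 'c2'] [ 0.5211 -0.0594  0.    ] [-0.2  0.   0.2  0.1  0.3  0.   0.1]
['c1', 'c2'] [ 5.212e-01 -5.950e-02  3.000e-04] [-0.2 -0.   0.1  0.2  0.2 -0.  -0. ]
c1 vane base [ 0.5321 -0.0794] tip [ 0.5313 -0.0783] lens [ 0.5102 -0.0418] [np.float64(-59.7), np.float64(-59.9)]
c2 vane base [ 0.5331 -0.0796] tip [ 0.5319 -0.0782] lens [ 0.5103 -0.0416] [np.float64(-59.1), np.float64(-59.5)]
wheel dz check
top arrow 6 [0.57074589 0.20163616 0.008     ]
vane [ 0.5327 -0.0798  0.034 ]
lens [ 0.5092 -0.0395  0.028 ]
compass [ 0.5184 -0.0587  0.026 ]
corner-55,80 [0.5081 0.1982 0.008 ]
corner-55,-80 [0.6612 0.1554 0.008 ]
pin [0.6233 0.2416 0.016 ]
pin [0.5843 0.2533 0.016 ]
```

```bash
python3 - <<'E'
from h import *
AZ=146.4;o=ori(AZ,40);z=R(o)[:,2];g=np.array([.5211,-.0594,.023])+.002*z
up=np.array([0,0,.09])
robot.line_to((np.array(robot.current_tool_pos())+[-.03,-.1,.02]).tolist(),velocity=.25)
robot.move_to((g+up).tolist(),o)
print(robot.line_to(g.tolist(),velocity=.12,f_stop=8),np.array(robot.current_tool_pos())-g)
fingers.gripper_to(.5,force=40);print('gap',robot.current_finger_gap(),robot.current_gripper_force(),robot.current_contact_force())
robot.line_to((g+up).tolist(),velocity=.15)
print('gap',robot.current_finger_gap(),robot.current_gripper_force(),robot.current_contact_force(),robot.current_time_s())
n=np.array([.6006,.2292,.008]);fx=np.array([np.cos(np.radians(73.8)),np.sin(np.radians(73.8)),0])
o2=ori(73.8,40);z2=R(o2)[:,2];p=n-.12*fx+[0,0,.023+.03]+.002*z2
robot.move_to(p.tolist(),o2);robot.pause(.2)
for c in('top','side','wrist'): snap(c,c+'1.png')
w=cv2.imread('pics/wrist1.png');s=cv2.imread('pics/side1.png')[110:280,180:380]
cv2.imwrite('pics/g.png',np.hstack([cv2.resize(w,(400,300)),cv2.resize(s,(400,300))]))
print(robot.current_time_s(),robot.current_contact_force())
E
```

```text
False [ 0.00030754 -0.00028799  0.00053289]
gap 0.6211986133558822 42.458335161209106 [ 2.05364356 -1.27745745  3.86604491]
gap 0.6171044535514566 42.15141534805298 [-0.28570085  0.21174098 -2.36292291] 18.0167
19.1667 [ 0.30415216 -0.2368728  -1.69951689]
```

View pics/g.png

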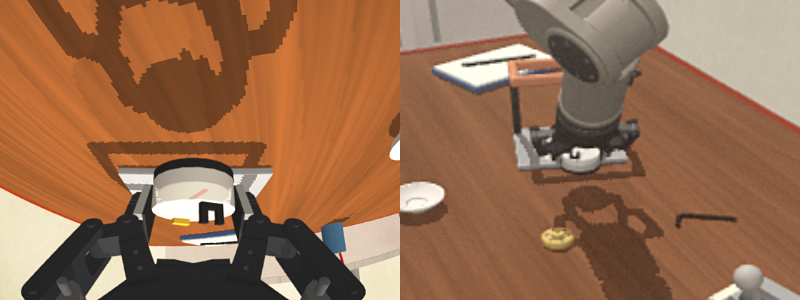

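```bash
python3 - <<'E'
from h import *
n=np.array([.6006,.2292,.008]);a=np.radians(73.8);fx=np.array([np.cos(a),np.sin(a),0]);fy=np.array([-np.sin(a),np.cos(a),0])
o2=ori(73.8,40);z2=R(o2)[:,2]
T=lambda x,y,h:(n+x*fx+y*fy+[0,0,.0235+h]+.002*z2).tolist()
loc=lambda:(lambda d:np.array([d@fx,d@fy,d[2]])*1e3)(np.array(robot.current_tool_pos())-np.array(T(0,0,0)))
F=lambda:(lambda f:np.array([f@fx,f@fy,f[2]]))(np.array(robot.current_contact_force()))
robot.line_to(T(-.06,0,.015),velocity=.12)
print(robot.line_to(T(-.009,0,.006),velocity=.08,f_stop=6),loc().round(2))
robot.pause(.2);f0=F()
print('down',robot.line_to(T(-.009,0,-.004),velocity=.015,f_stop=3),loc().round(2),(F()-f0).round(2))
l=loc()/1e3
h=l[2]+.0008
robot.line_to(T(l[0],l[1],h),velocity=.02);robot.pause(.2);f1=F();print((f1-f0).round(2))
print('fwd',robot.line_to(T(.006,0,h),velocity=.015,f_stop=4),loc().round(2),(F()-f1).round(2))
robot.pause(.2);print(loc().round(2),(F()-f1).round(2),robot.current_finger_gap(),robot.current_time_s())
E
```

```text
False [-9.94 -0.39  5.88]
down True [-8.97 -0.04  0.6 ] [-2.35 -1.41  5.63]
[-1.51 -0.28  1.34]
fwd True [-2.77  0.3   0.66] [ 0.89 -0.79  2.33]
[-2.75  0.31  0.66] [ 2.04 -1.06  3.96] 0.6162359861584149 22.5333
```

```bash
cat > pl.py <<'E'
from h import *
n=np.array([.6006,.2292,.008]);a=np.radians(73.8);fx=np.array([np.cos(a),np.sin(a),0]);fy=np.array([-np.sin(a),np.cos(a),0])
o2=ori(73.8,40);z2=R(o2)[:,2]
T=lambda x,y,h:(n+x*fx+y*fy+[0,0,.0235+h]+.002*z2).tolist()
loc=lambda:(lambda d:np.array([d@fx,d@fy,d[2]])*1e3)(np.array(robot.current_tool_pos())-np.array(T(0,0,0)))
F=lambda:(lambda f:np.array([f@fx,f@fy,f[2]]))(np.array(robot.current_contact_force()))
E
python3 - <<'E'
from pl import *
robot.line_to(T(-.006,0,.004),velocity=.03);robot.pause(.2);print(loc().round(2),F().round(2))
robot.line_to(T(-.006,0,.0022),velocity=.03);robot.pause(.2);f1=F();print(loc().round(2),f1.round(2))
print('fwd',robot.line_to(T(.008,0,.0022),velocity=.015,f_stop=5),loc().round(2),(F()-f1).round(2))
robot.pause(.2);print(loc().round(2),(F()-f1).round(2),robot.current_finger_gap(),robot.current_time_s())
im,p=snap('wrist','w2.png');s,_=snap('side')
cv2.imwrite('pics/g2.png',np.hstack([cv2.resize(im[150:400,130:420,::-1],(400,345)),cv2.resize(s[120:250,200:350,::-1],(400,345))]))
E
```

```text
[-6.11  0.38  3.5 ] [-0.18 -0.07 -1.63]
[-6.01 -0.03  2.2 ] [-0.25  1.05 -0.8 ]
fwd True [-2.96  0.65  0.87] [ 0.35 -0.03 -0.58]
[-3.    0.68  0.77] [ 0.77 -1.46  1.99] 0.6196717853354371 24.175
```

View pics/g2.png

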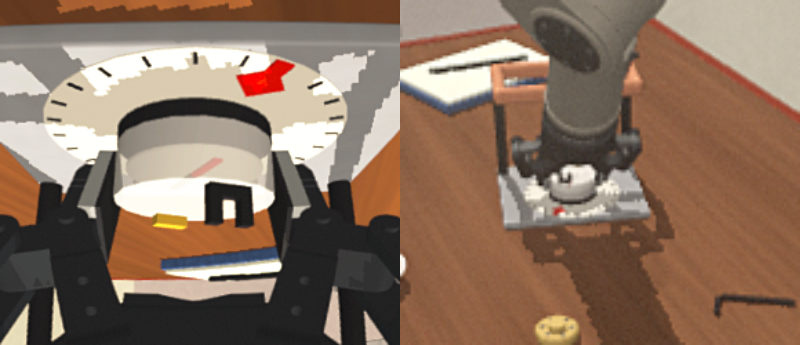

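```bash
python3 - <<'E'
from pl import *
robot.line_to(T(-.006,0,.003),velocity=.03);robot.pause(.3);print(loc().round(2),F().round(2))
for x in(-.005,-.004,-.003,-.002,-.001,0,.001):
    s=robot.line_to(T(x,0,.003),velocity=.02,f_stop=12);robot.pause(.25)
    print(x,s,loc().round(2),F().round(2),round(robot.current_gripper_force(),1))
    if s or F()[0]<-6: break
print(robot.current_time_s())
E
```

```text
[-6.01  0.18  2.79] [ 0.67 -1.5  -1.69]
-0.005 False [-5.02 -0.01  3.01] [ 0.4   0.44 -1.33] 42.1
-0.004 False [-4.01 -0.    2.99] [ 0.29  0.15 -1.44] 42.1
-0.003 False [-3.03 -0.03  2.99] [ 0.05  0.   -0.79] 42.1
-0.002 False [-2.52 -0.09  2.83] [-2.69  0.48 -0.08] 42.3
-0.001 False [-2.41 -0.13  2.79] [-4.6   1.76  1.02] 42.7
0 False [-2.33 -0.15  2.73] [-7.48  1.94  2.44] 43.0
27.85
```

```bash
python3 - <<'E'
from pl import *
robot.line_to(T(-.001,0,.003),velocity=.03);robot.pause(.1);f0=F()
print(robot.line_to(T(-.001,0,-.003),velocity=.012,f_stop=5),loc().round(2),(F()-f0).round(2))
l=loc();robot.pause(.2);print(loc().round(2),F().round(2))
fingers.gripper_to(.72);robot.pause(.2);print(loc().round(2),F().round(2),robot.current_gripper_force(),robot.current_finger_gap())
im,p=snap('wrist','w3.png')
import pickle;pickle.dump(p,open('w3.pkl','wb'))
s,_=snap('side');t,_=snap('top','t3.png')
cv2.imwrite('pics/g3.png',np.hstack([cv2.resize(im[150:400,130:420,::-1],(400,345)),cv2.resize(s[140:230,220:325,::-1],(400,345))]))
print(robot.current_time_s())
E
```

```text
True [-2.25  0.32  0.69] [ 5.4  -2.39  1.55]
[-2.27  0.29  0.72] [0.52 0.71 5.94]
[-4.5   1.33 -1.77] [ 0.32 -0.18 -1.16] 0.0 0.714862019516931
29.3417
```

View pics/g3.png

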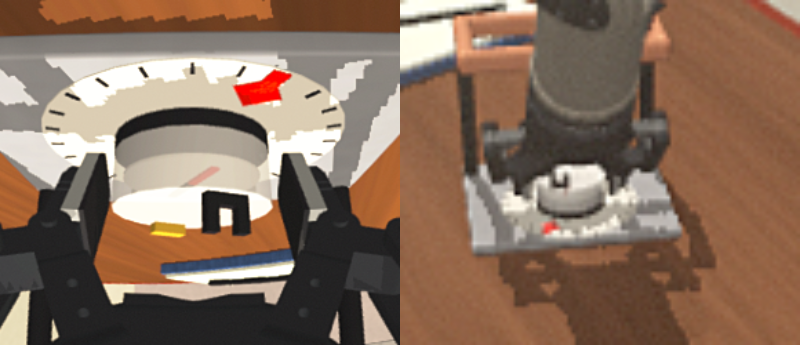

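```bash
python3 - <<'E'
from pl import *
import pickle
l=loc()/1e3;p=np.array(robot.current_tool_pos());o=robot.current_eef_rot()
robot.line_to((p-.13*R(o)[:,2]).tolist(),velocity=.15)
o3=ori(73.8,10);q=n+[0,0,.30]
robot.line_to((np.array(robot.current_tool_pos())+[-.02,-.06,.12]).tolist(),velocity=.25)
robot.move_to(q.tolist(),o3);robot.pause(.2)
im,pose=snap('wrist','v.png');pickle.dump(pose,open('v.pkl','wb'))
uv=proj('wrist',n,pose);print(uv,robot.current_time_s())
x,y=int(uv[0])-70,int(uv[1])-60;x,y=max(x,0),max(y,0)
print(x,y);cv2.imwrite('pics/vc.png',cv2.resize(im[y:y+110,x:x+140,::-1],None,fx=5,fy=5,interpolation=cv2.INTER_CUBIC))
E
```

```text
[271.38021806 122.57275352] 35.3417
201 62
```

View pics/vc.png

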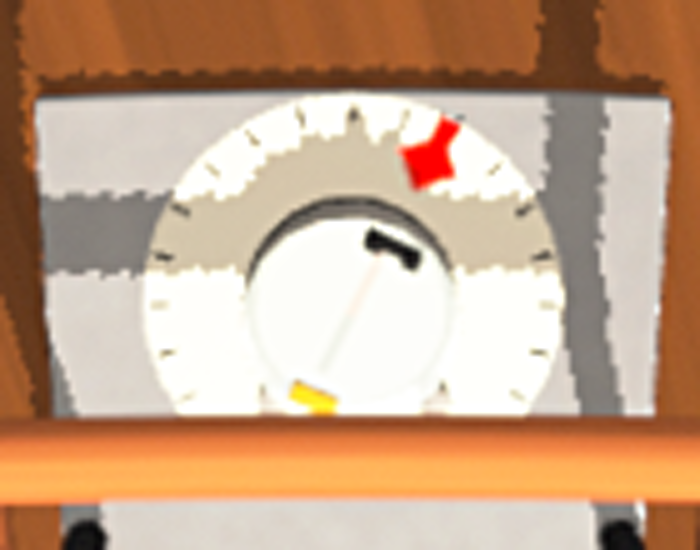

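```bash
python3 - <<'E'
from pl import *
import pickle
from scipy.optimize import least_squares
ps=pickle.load(open('v.pkl','rb'))
W=lambda u,z:atz('wrist',((u[0]+.5)/5-.5+201,(u[1]+.5)/5-.5+62),z,ps)[:2]*1e3
def circ(P,r):
    f=least_squares(lambda c:[np.linalg.norm(p-c)-r for p in P],np.mean(P,0));return f.x,f.fun.round(1)
d,e=circ([W(u,.008) for u in((141,300),(565,300),(352,93),(183,200),(524,202))],54);print('dial',d,e)
c,e=circ([W(u,.034) for u in((247,310),(452,305),(350,216),(350,408))],27);print('compass',c,e)
A,B=W((37,97),.008),W((669,98),.008);t=B-A;print('edge len',np.linalg.norm(t));yaw=np.degrees(np.arctan2(t[1],t[0]))-90;print('fix yaw',yaw)
m=(A+B)/2+55*np.array([np.cos(np.radians(yaw)),np.sin(np.radians(yaw))]);print('nest from edge',m)
a=np.radians(yaw);Rm=np.array([[np.cos(a),np.sin(a)],[-np.sin(a),np.cos(a)]])
print('compass rel dial',Rm@(c-d),'rel edge',Rm@(c-m))
im=cv2.imread('pics/v.png').astype(int);k=(im[...,2]>180)&(im[...,1]<70)&(im[...,0]<70);k[:75]=0;k[105:]=0;k[:,:270]=0;k[:,305:]=0
ys,xs=np.nonzero(k);q=atz('wrist',(xs.mean(),ys.mean()),.008,ps)[:2]*1e3
an=lambda v:np.degrees(np.arctan2(v[1],v[0])).round(1)
print('arrow',len(xs),an(q-d),an(q-m),'compass',an(W((392,248),.037)-W((314,397),.036)),an(W((392,248),.037)-c))
for u in((270,395),(435,398)): print('pin',Rm@(W(u,.022)-d))
E
```

```text
dial [601.12608236 230.14618727] [ 0.7  0.8  2.3 -2.1 -2.2]
compass [600.44139898 224.64140989] [-2.3 -2.2 -2.6 -3. ]
edge len 157.89210383436208
fix yaw 73.73875868729164
nest from edge [600.56921818 228.09504047]
compass rel dial [-5.47628163 -0.8841407 ] rel edge [-3.35125945 -0.84437076]
arrow 72 -131.9 -133.2 compass -132.6 -136.4
pin [ 18.96442766 -21.00242063]
pin [19.71470132 20.78962677]
```

```bash
python3 - <<'E'
from pl import *
import pickle
ps=pickle.load(open('v.pkl','rb'))
im=cv2.imread('pics/v.png').astype(int)
print('col 271 rows 76..150',[int(v) for v in im[76:150,271].sum(1)//3])
print('row 124 cols 222..320',[int(v) for v in im[124,222:320].sum(1)//3])
a=np.radians(73.74)
def L(u,v,z): 
    p=(atz('wrist',(u,v),z,ps)-n)*1e3;return np.array([p[0]*np.cos(a)+p[1]*np.sin(a),-p[0]*np.sin(a)+p[1]*np.cos(a)]).round(2)
for r in(80.3,81,101.5,102,142): print(r,L(271,r,.008))
print(np.array([[int(v) for v in im[y,248:262].sum(1)//3] for y in range(134,146)]))
print(np.array([[int(v) for v in im[y,280:294].sum(1)//3] for y in range(134,146)]))
for u in((255,141),(288,141.5)):print(L(*u,.022))
E
```

```text
col 271 rows 76..150 [69, 57, 52, 75, 178, 253, 243, 195, 117, 107, 165, 190, 193, 194, 194, 194, 195, 193, 193, 193, 194, 194, 193, 198, 198, 120, 80, 112, 114, 169, 255, 254, 252, 253, 253, 252, 252, 252, 251, 251, 252, 251, 252, 251, 251, 249, 245, 244, 243, 244, 246, 249, 252, 253, 252, 252, 252, 252, 252, 252, 252, 252, 252, 252, 252, 252, 252, 255, 247, 125, 84, 96, 112, 131]
row 124 cols 222..320 [214, 214, 213, 211, 211, 210, 210, 229, 253, 253, 253, 253, 253, 253, 253, 253, 253, 253, 253, 253, 253, 253, 253, 253, 253, 253, 252, 247, 242, 243, 250, 252, 252, 251, 251, 251, 251, 251, 251, 251, 251, 251, 252, 251, 251, 251, 252, 251, 245, 243, 247, 252, 252, 251, 251, 251, 251, 252, 252, 252, 252, 252, 252, 252, 252, 252, 252, 251, 245, 245, 249, 251, 253, 253, 253, 253, 253, 253, 253, 253, 253, 253, 253, 253, 253, 254, 254, 253, 254, 254, 247, 166, 120, 124, 126, 127, 125, 125]
80.3 [-55.12  -0.57]
81 [-54.23  -0.57]
101.5 [-27.82  -0.53]
102 [-27.17  -0.53]
142 [26.49 -0.44]
[[253 253 254 254 251 249 246 249 251 252 252 251 252 252]
 [253 253 253 252 252 251 248 245 249 252 2
[... 645 characters left out ...]
253 254 254 253 253]
 [252 252 252 252 253 250 246 247 253 254 254 254 253 253]
 [252 252 252 252 251 247 245 250 253 255 254 254 253 253]
 [252 252 252 250 247 244 246 250 250 249 254 254 254 253]
 [252 252 250 247 247 246 248 250 244 205 246 255 254 253]
 [250 250 252 253 252 248 249 251 230 147 225 255 254 253]
 [251 252 254 255 254 251 252 247 221 189 217 255 254 254]
 [254 254 254 255 255 251 240 233 229 228 230 253 254 254]
 [255 255 255 255 255 238 220 230 236 237 237 247 254 254]
 [255 255 255 255 255 239 233 240 244 246 251 254 255 255]
 [250 251 251 250 242 212 193 198 203 209 231 247 249 249]
 [126 127 126 126 125 117 106 110 110 114 125 131 131 130]]
[ 20.56 -20.74]
[21.17 21.07]
```

```bash
python3 - <<'E'
from pl import *
fingers.gripper_to(0.0)
robot.move_to(T(-.14,0,.05),o2)
robot.line_to(T(-.068,0,.004),velocity=.12);robot.pause(.2);f0=F()
print(loc().round(2),f0.round(2))
s=robot.line_to(T(-.040,0,.004),velocity=.015,f_stop=4);print(s,loc().round(2),(F()-f0).round(2))
robot.pause(.2);print(loc().round(2),(F()-f0).round(2),robot.current_time_s())
E
```

```text
[-68.74  -0.75   4.25] [ 0.57 -0.55  0.93]
True [-46.35   0.21   3.16] [-0.38  0.84 -0.6 ]
[-46.55   0.85   2.46] [ 0.02 -0.11 -1.25] 39.6
```

```bash
python3 - <<'E'
from pl import *
b=None
for x in(-.0475,-.0465,-.0458,-.0451,-.0444,-.0437,-.043):
    s=robot.line_to(T(x,0,.004),velocity=.02,f_stop=9);robot.pause(.15);f=F()
    print(x,s,loc().round(2),f.round(2))
    if s or f[0]<-3.5: break
l=loc()/1e3
robot.line_to(T(l[0]-.03,0,.006),velocity=.08)
robot.line_to(T(-.16,0,.12),velocity=.25)
robot.pause(.1);print(robot.current_time_s())
o3=ori(73.8,40)
im,pose=snap('wrist','x.png')
for l in('compass','index'): print([(np.round(r['rect'],1).tolist(),round(r['p'],2)) for r in recognise(l,'wrist')[:1]])
import pickle;pickle.dump(pose,open('x.pkl','wb'))
m=(im[...,0]<60)&(im[...,1]<60)&(im[...,2]<60)
u=proj('wrist',n+[0,0,.03],pose);print(u)
snap('top','tx.png')
E
```

```text
-0.0475 False [-4.753e+01  3.000e-02  3.950e+00] [-0.39 -0.15 -0.25]
-0.0465 False [-46.47   0.05   4.  ] [-0.53 -0.49  0.04]
-0.0458 False [-4.607e+01 -3.000e-02  3.850e+00] [-2.78  0.76  0.82]
-0.0451 False [-45.84  -0.05   3.8 ] [-4.88  1.21  3.27]
42.55
[([266.4, 213.8, 49.1, 44.4], 0.9)]
[([268.0, 216.8, 49.6, 47.5], 0.72)]
[268.95849385 230.09379372]
```

```bash
python3 - <<'E'
from pl import *
import pickle
ps=pickle.load(open('x.pkl','rb'));im=cv2.imread('pics/x.png').astype(int);b,g,r=im[...,0],im[...,1],im[...,2]
box=np.zeros(b.shape,bool);box[185:245,235:300]=1
def cen(m): ys,xs=np.nonzero(m);return len(xs),(xs.mean(),ys.mean()),(xs.min(),xs.max(),ys.min(),ys.max())
bl=cen(box&(im.max(2)<60));ye=cen(box&(r>150)&(g>110)&(b<90))
b2=np.zeros(b.shape,bool);b2[130:230,240:330]=1;rd=cen(b2&(r>180)&(g<70)&(b<70))
print(bl,ye,rd)
an=lambda v:np.degrees(np.arctan2(v[1],v[0])).round(1)
q=atz('wrist',rd[1],.008,ps)[:2];e=atz('wrist',ye[1],.036,ps)[:2]
print('arrow',q,an(q-n[:2]),'lens',e,an(n[:2]-e))
# dark clusters
m=(box&(im.max(2)<70)).astype('uint8');k,lab,st,ce=cv2.connectedComponentsWithStats(m)
for i in range(1,k):
    if st[i,4]>8: print(st[i],ce[i].round(1),[ (atz('wrist',ce[i],z,ps)[:2]).round(4) for z in(.010,.040)])
# toggle geometry from first pictures
for c,u in(('wrist',None),): pass
t=cv2.imread('pics/top0.png').astype(int)
m=((t[...,2]>205)&(t[...,1]>200)&(t[...,0]>165));m[:,:375]=0;m[:,470:]=0
k,lab,st,ce=cv2.connectedComponentsWithStats(m.astype('uint8'));i=1+np.argmax(st[1:,4])
c=cv2.findContours((lab==i).astype('uint8'),0,2)[0];c=max(c,key=len);bx=cv2.minAreaRect(c);print(bx)
P=[atz('top',p,.07)[:2] for p in cv2.boxPoints(bx)];print(np.round(P,4),np.mean(P,0),[np.linalg.norm(P[i]-P[i-1]).round(4) for i in range(4)],[an(P[i]-P[i-1]) for i in range(4)])
E
```

```text
(249, (np.float64(271.26506024096386), np.float64(204.84738955823292)), (np.int64(244), np.int64(292), np.int64(192), np.int64(227))) (57, (np.float64(260.280701754386), np.float64(236.28070175438597)), (np.int64(254), np.int64(276), np.int64(233), np.int64(239))) (70, (np.float64(288.4), np.float64(185.54285714285714)), (np.int64(282), np.int64(294), np.int64(181), np.int64(189)))
arrow [0.57131926 0.19776295] -133.0 lens [0.6151243  0.24497603] -132.6
[244 192  49  14 185] [267.8 196.5] [array([0.5958, 0.2083]), array([0.5825, 0.1632])]
[272 216  13  13  97] [278.3 221.2] [array([0.5992, 0.2636]), array([0.5853, 0.2092])]
((423.9000244140625, 194.70001220703125), (72.73237609863281, 56.288536071777344), 71.56504821777344)
[[ 0.6027 -0.2261]
 [ 0.6347 -0.331 ]
 [ 0.4995 -0.3657]
 [ 0.4685 -0.2625]] [ 0.55137604 -0.29632327] [np.float64(0.1391), np.float64(0.1096), np.float64(0.1396), np.float64(0.1077)] [np.float64(15.2), np.float64(-73.0), np.float64(-165.6), np.float64(106.7)]
```

```bash
python3 - <<'E'
from pl import *
import pickle
robot.move_to((n-.03*fx+[0,0,.30]).tolist(),ori(73.8,10));robot.pause(.1)
im,ps=snap('wrist','y.png');pickle.dump(ps,open('y.pkl','wb'))
im=im[...,::-1].astype(int);b,g,r=im[...,0],im[...,1],im[...,2]
u=proj('wrist',n+[0,0,.034],ps);yy,xx=np.mgrid[:420,:560];near=np.hypot(xx-u[0],yy-u[1])
def cen(m): ys,xs=np.nonzero(m);return len(xs),(xs.mean(),ys.mean())
bl=cen((near<20)&(im.max(2)<90)&(yy<u[1]+3)&(xx>u[0]));ye=cen((near<26)&(r>150)&(g>110)&(b<90));rd=cen((near<60)&(r>180)&(g<70)&(b<70))
an=lambda v:np.degrees(np.arctan2(v[1],v[0])).round(1)
V,L,A=atz('wrist',bl[1],.038,ps)[:2],atz('wrist',ye[1],.037,ps)[:2],atz('wrist',rd[1],.008,ps)[:2]
print(u,bl,ye,rd);print('vane-lens',an(V-L),np.linalg.norm(V-L),'arrow from mid',an(A-(V+L)/2),'from n',an(A-n[:2]),V,L,A,'lens->arrow',an(A-L),robot.current_time_s())
bx=np.array([np.cos(np.radians(15.5)),np.sin(np.radians(15.5)),0])
q0=np.array(robot.current_joint_positions())
for f in(0,1):
    for d in(0,.1):
        q=robot.inverse_kinematics((np.array([.544,-.299,.139+d])-.05*bx).tolist(),ori(15.5,0,f));print(f,d,None if q is None else (np.array(q)-q0).round(0),np.round(q,0))
E
```

```text
[272.35847491 157.6622568 ] (24, (np.float64(279.625), np.float64(140.58333333333334))) (30, (np.float64(264.76666666666665), np.float64(170.43333333333334))) (67, (np.float64(286.7761194029851), np.float64(120.17910447761194)))
vane-lens -131.1 0.04355933842374276 arrow from mid -133.0 from n -132.1 [0.58638003 0.21191976] [0.61502485 0.24473578] [0.57183164 0.19736293] lens->arrow -132.4 43.7333
0 0 [ 41.   1.  15.  17.   3. -14. -12.] [ 63.  35. -49.  89.  28.  69. 115.]
0 0.1 [43. -3. 11.  8. -0. -3. -9.] [ 64.  31. -53.  80.  25.  81. 117.]
1 0 [ -31.    6.  128.   20.  -62.  -11. -140.] [-10.  40.  64.  92. -38.  73. -13.]
1 0.1 [ -31.   -1.  129.   11.  -55.   -1. -146.] [-10.  34.  65.  83. -30.  82. -19.]
```

```bash
python3 - <<'E'
from h import *
a=np.radians(15.5);bx=np.array([np.cos(a),np.sin(a),0]);o=ori(15.5,0,0)
P=lambda x,z:(np.array([.544,-.299,z])+(x+.009)*bx).tolist()   # x in box frame
X=lambda:(np.array(robot.current_tool_pos())-[.544,-.299,0])@bx*1e3-9
robot.move_to(P(-.055,.25),o)
robot.line_to(P(-.055,.139),velocity=.15);robot.pause(.1);f0=np.array(robot.current_contact_force())
for x in(0,.012,.016,.020,.024,.028):
    s=robot.line_to(P(x,.139),velocity=.06,f_stop=15);robot.pause(.1)
    f=np.array(robot.current_contact_force())-f0;print(x,s,X().round(1),f@bx,f.round(1))
    if s or f@bx<-12: break
robot.line_to(P(-.06,.15),velocity=.2);robot.line_to(P(-.1,.25),velocity=.2)
print(robot.current_time_s())
robot.pause(.1);R_={}
for c in('top','side'):
    snap(c,c+'9.png')
    for l in('toggle_tip','toggle','compass'):
        r=recognise(l,c); print(c,l,[(np.round(k['rect'],1).tolist(),round(k['p'],2)) for k in r[:2]])
        if r:R_[c,l]=r[0]['rect'][:2]
for l in('toggle_tip','compass'):
    if all((c,l) in R_ for c in('top','side')): print(l,tri([ray(c,R_[c,l]) for c in('top','side')]))
on=np.array([.544,-.299,.136])+.048*bx;print('expect on',on,proj('top',on),proj('side',on))
E
```

```text
0 False -0.1 -0.3875092287504957 [-0.5  0.3  0.1]
0.012 False 12.6 -0.6677902937155339 [-1.1  1.4 -0.4]
0.016 False 13.2 -6.528458942560984 [-6.8  0.1  4.5]
0.02 False 13.5 -14.38629091888349 [-15.1   0.7   9.1]
50.175
top toggle_tip [([429.1, 172.6, 14.9, 26.1], 0.54)]
top toggle [([428.1, 172.7, 16.1, 20.3], 0.49)]
top compass [([155.8, 182.2, 28.2, 28.3], 0.94)]
side toggle_tip [([264.2, 172.9, 54.6, 65.1], 0.75), ([370.2, 262.6, 19.4, 21.5], 0.5)]
side toggle [([370.4, 263.4, 17.9, 34.1], 0.73)]
side compass [([264.6, 189.1, 14.5, 17.3], 0.73)]
toggle_tip (array([ 0.48580958, -0.21532591,  0.31190893]), [np.float64(0.06283081910167601), np.float64(0.06283081910167586)])
compass (array([0.60072161, 0.23189328, 0.0187565 ]), [np.float64(0.0012333599612380378), np.float64(0.0012333599612379034)])
expect on [ 0.59025426 -0.28617256  0.136     ] [427.15627094 167.51873617] [369.91035089 255.38405878]
```

```bash
python3 - <<'E'
from h import *
a=np.radians(15.5);bx=np.array([np.cos(a),np.sin(a),0])
x,e=tri([ray('top',(429.1,170.5)),ray('side',(370.2,262.6))]);print(x.round(4),np.round(e,4),'moved',(x-[.546,-.2997,.1307])@bx)
for c in('top','side'):
    t=cv2.imread(f'pics/{c}9.png');g=cv2.cvtColor(t,6)
    u=proj(c,[.5903,-.2862,.133]).astype(int);k=cv2.resize(g[u[1]-25:u[1]+26,u[0]-25:u[0]+26],None,fx=4,fy=4,interpolation=2)
    h=cv2.HoughCircles(k,cv2.HOUGH_GRADIENT,1.5,30,param1=80,param2=18,minRadius=20,maxRadius=40)
    print(c,u,None if h is None else [(v[0]/4+u[0]-25,v[1]/4+u[1]-25,v[2]/4) for v in h[0][:2]])
for l,c in(('wheel_a','top'),('hexkey','top'),('dish','top')): print(l,[(np.round(k['rect'],1).tolist(),round(k['p'],2)) for k in recognise(l,c)[:2]])
print(robot.current_time_s())
E
```

```text
[ 0.5871 -0.2927  0.1254] [0.0003 0.0003] moved 0.041476404556598845
top [426 167] [(np.float64(427.8125), np.float64(169.5625), np.float32(8.525)), (np.float64(442.4375), np.float64(176.6875), np.float32(6.05))]
side [369 256] [(np.float64(370.8125), np.float64(255.9375), np.float32(6.575)), (np.float64(355.4375), np.float64(272.8125), np.float32(6.7625))]
wheel_a [([405.0, 275.5, 17.6, 20.0], 0.83), ([272.6, 235.2, 18.1, 21.6], 0.6)]
hexkey [([287.4, 146.0, 17.9, 32.4], 0.62)]
dish [([189.8, 304.9, 37.7, 38.9], 0.9)]
50.825
```

```bash
python3 -c "
from station import workorder
print(workorder.close_job())"
```

```text
the job is handed in; nothing more can be done
None
```

I handed the job in at about 51 s. The compass is flat on the plate, and I pushed it up until it stopped firmly against the pins. Its vane points within about 2° of the red arrow by my measurements. The toggle was then pushed over to its hard stop, and the wheels, hex key and dish showed no real movement in the final top picture; no contact with the coil was noticed, though it wasn't checked separately.

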